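Weigh the thickest coin roll at the checkout

ROBOT

A 7-joint arm with a two-finger parallel gripper is mounted at the origin on the work surface. World frame = base frame: x ahead of the robot, y to its left, z up, the work surface at z = 0. Lengths are in m, angles in rad, forces in N, time in s.
With the tool pointing down it reaches from about 0.425 to 0.925 m from the base axis. Payload 6.8 kg.
Tool frame: the origin (TCP) lies midway between the tips of the shut fingers; the grasp point (between the pads) lies 19 mm behind it; y points along the fingers, z is the direction in which the jaws open and shut, and the axes are right-handed (so a half turn about y gives the same grasp; the last joint's range is limited). The gripper opens to 85 mm and grips with 20 to 120 N. Pads are 22 mm wide; open, the fingers measure 114 mm over their backs; the gripper's body (76 mm by 85 mm) begins 54 mm behind the grasp point. The pads swing forward as they close: fully open they stand 13 mm farther back than shut.
Start: joints at [1.185, 0.477, 0.022, 1.555, -0.011, 1.109, -0.083], TCP at [0.185, -0.649, 0.231] pointing down, gripper open.
Joint ranges: [-2.96, 2.96], [-0.34, 2.1], [-1.41, 1.46], [0.24, 2.44], [-1.37, 4.51], [0.17, 1.92], [-2.96, 2.96]. Speed limits (rad/s): [2.39, 2.39, 3.14, 3.14, 3.14, 3.14, 3.14].

INTERFACE

Orientations are given as a unit quaternion [w, x, y, z].
In Python, from station import bot gives the robot as it stands. The module is installed in compiled form; this text tells all that it offers.
- The arm moves only by the shell command python3 -m crank 'ROWS' [FORCE]. ROWS is JSON, a list of rows, each an object with "linear": the shift along the tool's x, y, z in m, a list of three; "dr": the turn, a rotation vector about the tool's x, y, z in degrees, a list of three; "hand": the gripper command: -1 is shut, 1 is fully open, values between are in proportion. A call has 1 to 10 rows; each row is the pose to reach, as a shift and turn from the pose commanded when the call began, along the tool's axes at that moment; what a row does not reach only later rows make up. A row lasts 1/12 s, in which the tool goes at most 41.7 mm and 7.16 degrees, less where a joint would pass 70% of its speed; a pose out of reach is approached as far as the arm can. A call with a gripper value outside its range is refused whole. The fingers move at their own pace and stop on an object; FORCE is the grip in N (left out, the last holds). Time passes only in rows, so rows that repeat a pose let the fingers close. It gives the time, the measured TCP pose, the force and the opening at its end, in the units of the state.
- bot.get_obs(): the state, without advancing time (a new reading comes with each control period).
- bot.read_camera(name): name is "scene" or "top" or "wrist"; returns the picture (400x640x3 uint8, blue, green, red); there is no depth.
- bot.camera_params(name): a dict with "K" (3x3 intrinsics, pixels), "R" (3x3) and "t" (3): a world point X has camera coordinates R X + t; the wrist camera has in their place "hand_eye" (4x4, takes a point from camera to tool coordinates, whose origin is the TCP and whose axes are the tool frame's). Camera axes: x right, y down, z forward; pixel columns grow to the right and rows downward; lengths in m; the calibration is good to about 2 mm. A picture is of the moment at which its call begins: read the wrist's pose just before it. camera_params takes no time and is no camera call.
- bot.hand_in(): hands the job in, once; it reports no verdict.
Trained networks look in the newest picture that a camera, given by its name, has taken for a name from the list of things; names that differ only in an ending like _2 or _b are one class to them, and where a whole thing is asked for, a point or a joint stands for the part that bears it (a point fixed in the world has none). Each returns a list of dicts, best first, with "score" (0 to 1); they miss things now and then, are a little off and sometimes report something else, mostly with a low value. They report only what shows in the picture. A call takes as long as a camera call. They do not tell look-alikes from the thing itself.
- bot.search_frame(camera, target): "extent" ([left, top, right, bottom] in pixels, round what is visible of it).
- bot.cut_out(camera, target): "pixels" (400x640 bool, what is visible of it) and "extent" ([left, top, right, bottom] in pixels, round what is visible of it).
- bot.place_of(camera, target): "xy" ([column, row] in pixels: a listed point, or the origin of a listed thing).
The state is a dict: "t": time; "q": joint angles; "joint_vel": joint speeds; "joint_torque": joint torques, N m; "eef_pos": TCP position; "tool_rot": TCP orientation; "contact_force": force on the tool from outside, world axes, zero at the start; "torque": the same for the moment, N m; "gripper_width": opening from 0.0 (shut) to 1.0 (fully open).
Only numpy, scipy, OpenCV 4.12 (cv2) and the standard library are available. Lean on these libraries where they do the work, as an engineer would, in place of code of your own. Each camera call takes 0.05 s, during which the arm holds its last target. There are 200 camera calls.

TASK

Zero the empty money scale by pressing its round key all the way down and letting it come up again. Then pluck the thickest coin roll out of the pocket tray and set it down gently, standing upright on the middle of the scale's pan, and let go. Leave the other rolls in their pockets and do not disturb the other things on the counter.

Things in the scene. Friction and masses are not known exactly. Their poses are not given: they have to be found in the camera images.
- tray: Fixed grey plastic tray for coin rolls, 75 mm (x) by 240 mm (y), 35 mm high, origin at the centre of its underside on the counter. Four square pockets, 34 mm wide and 24 mm deep (floor 11 mm above the counter), lie in one row along the tray's y, 55 mm apart (y = -82.5, -27.5, 27.5, 82.5 mm; x = 0). One coin roll stands in each pocket with play around it; which roll is in which pocket varies.
- thick_roll: Paper-wrapped roll of coins, a plain whitish upright cylinder with bare steel coin faces at its ends, standing in one of the tray's pockets. The thickest of the four: diameter 30 mm, 50 mm tall, so 26 mm stand out above the tray; 0.20 to 0.34 kg. Origin at the centre of its underside, z up its axis.
- thick_roll_mid (a point): The middle of the thickest roll, on its axis, 25 mm above its underside.
- roll_a: Paper-wrapped roll of coins, a plain whitish upright cylinder with bare steel coin faces at its ends, standing in one of the tray's pockets. Diameter 21 mm, 56 mm tall; stays in its pocket. Origin at the centre of its underside, z up its axis.
- roll_b: Paper-wrapped roll of coins, a plain whitish upright cylinder with bare steel coin faces at its ends, standing in one of the tray's pockets. Diameter 20 mm, 46 mm tall; stays in its pocket. Origin at the centre of its underside, z up its axis.
- roll_c: Paper-wrapped roll of coins, a plain whitish upright cylinder with bare steel coin faces at its ends, standing in one of the tray's pockets. Diameter 18 mm, 52 mm tall; stays in its pocket. Origin at the centre of its underside, z up its axis.
- scale: Fixed money scale, white plastic body 220 mm (x) by 170 mm (y), 40 mm high, origin at the centre of its underside on the counter. Along its -x edge (towards the robot) is the console with a dark display (at +y) and one round black zero key (at -y); the pan is on the +x part.
- pan_top (a point): Centre of the flat top of the scale's pan, 55 mm above the counter, 40 mm along the scale's +x from its centre. The pan is a plain metal plate, 126 mm (x) by 140 mm (y), without rim; it does not yield.
- zero_key_top (a point): Centre of the flat top of the round zero key (diameter 28 mm, in a grey collar of 44 mm), 60 mm above the counter when up, standing 10 mm out of the collar. It moves straight down with the key.
- zero_key (a joint): Travel of the zero key in m: 0 up, 0.006 fully down. Sprung: begins to move at about 1.5 N, fully down at 5 N, comes up by itself.
- scanner: Bystander: loose black hand-held barcode scanner lying on its side on the far part of the counter, about 180 mm long, 43 mm high.
- terminal: Bystander: loose grey card terminal lying flat, 165 by 78 mm, 31 mm high.
- till_paper: Bystander: loose spare roll of till paper standing on end, diameter 72 mm, 78 mm tall, far to the robot's right.
Not all that is in view belongs to the job. Leave any red look-alike of the thick_roll alone.

How it is judged:
By the outcome, as a careful person would: the job done as asked, in the order asked, and still so for the second after the job is handed in, with the robot touching nothing.
It also fails if it takes over 51 s, if anything falls off the work surface, if the arm or the gripper's body presses on something with over 40 N, if the wrist force passes 120 N, or if a joint passes its speed limit or range.

## Working session

There is one attempt and no reset: what is moved stays moved. The work goes in short steps, Python scripts to look and compute and a shell command to move; the robot and the scene stay as the last step left them, time stands still between calls to the robot, and variables do not carry over. Pictures are saved under pics/ and viewed, about 8 in all and at most 12, crops included, and the job is handed in when it is done.

```bash
mkdir -p pics; python3 - <<'E'
from station import bot
import cv2,numpy as np
print(bot.get_obs())
for c in ("scene","top"):
    im=bot.read_camera(c); cv2.imwrite(f"pics/{c}0.png",im)
    p=bot.camera_params(c); print(c,np.round(p["K"],1).tolist(),np.round(p["R"],4).tolist(),np.round(p["t"],4).tolist())
    for n in ("thick_roll","roll_a","tray","scale","pan_top","zero_key_top","scanner","terminal","till_paper"):
        print(n,[(round(d["score"],2),np.round(d["xy"]).tolist()) for d in bot.place_of(c,n)][:5])
print(bot.camera_params("wrist"))
E
```

```text
{'t': 0.0, 'q': array([ 1.18489382,  0.47780316,  0.02236072,  1.55644456, -0.01153869,
        1.10927193, -0.08311375]), 'joint_vel': array([-0.00152427, -0.00104689,  0.00020349, -0.00133153,  0.00100095,
       -0.00017411, -0.00097329]), 'joint_torque': array([-3.72219856e-04, -5.96460485e+01,  1.60767652e+00, -2.81200558e+01,
        1.24144141e-02,  9.44941188e-03, -1.62295657e-05]), 'eef_pos': array([ 0.18493977, -0.64856673,  0.23032696]), 'tool_rot': array([ 0.09776669, -0.09801863,  0.70092096, -0.69967409]), 'contact_force': array([ 0.64303561, -0.64059996, -0.0037979 ]), 'torque': array([-0.01728118,  0.00544432, -0.01780066]), 'gripper_width': 0.9989396061540897}
scene [[475.1, 0.0, 319.1], [0.0, 475.1, 202.1], [0.0, 0.0, 1.0]] [[0.3177, 0.9479, 0.0235], [0.5742, -0.1726, -0.8003], [-0.7546, 0.2677, -0.5991]] [-0.1265, -0.3095, 1.7784]
thick_roll [(0.77, [359.0, 196.0]), (0.7, [402.0, 181.0]), (0.44, [386.0, 166.0]), (0.43, [417.0, 184.0])]
roll_a [(0.56, [437.0, 179.0]), (0.5, [418.0, 184.0]), (0.46, [388.0, 182.0]), (0.19, [453.0, 236.0])]
tray [(0.68, [408.0, 183.0])
[... 688 characters left out ...]
0, 221.0])]
pan_top [(0.56, [343.0, 211.0])]
zero_key_top [(0.59, [373.0, 235.0])]
scanner [(0.74, [209.0, 158.0])]
terminal [(0.92, [293.0, 147.0])]
till_paper [(0.79, [451.0, 271.0])]
{'K': array([[334.48484285,   0.        , 313.28061466],
       [  0.        , 334.48484285, 199.17147775],
       [  0.        ,   0.        ,   1.        ]]), 'hand_eye': array([[ 5.84153690e-04,  9.63887955e-01,  2.66307470e-01,
        -6.86855989e-02],
       [ 2.94564098e-04, -2.66307670e-01,  9.63888032e-01,
        -1.44160347e-01],
       [ 9.99999786e-01, -4.84614130e-04, -4.39491394e-04,
         5.71892440e-04],
       [ 0.00000000e+00,  0.00000000e+00,  0.00000000e+00,
         1.00000000e+00]])}
```

```bash
python3 - <<'E'
import cv2,numpy as np
a=cv2.imread("pics/top0.png")[110:310,150:490]; cv2.imwrite("pics/topc.png",cv2.resize(a,None,fx=2.3,fy=2.3,interpolation=cv2.INTER_CUBIC))
a=cv2.imread("pics/scene0.png")[110:310,180:500]; cv2.imwrite("pics/scenec.png",cv2.resize(a,None,fx=2.5,fy=2.5,interpolation=cv2.INTER_CUBIC))
E
```

```text
(no output)
```

View pics/topc.png

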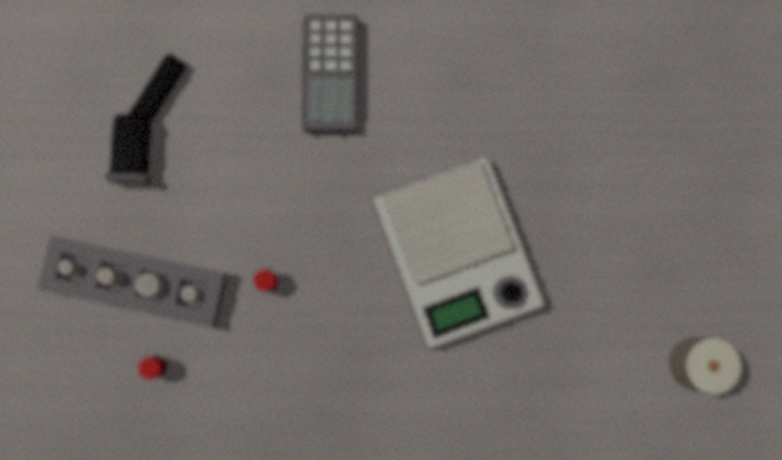

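View pics/scenec.png

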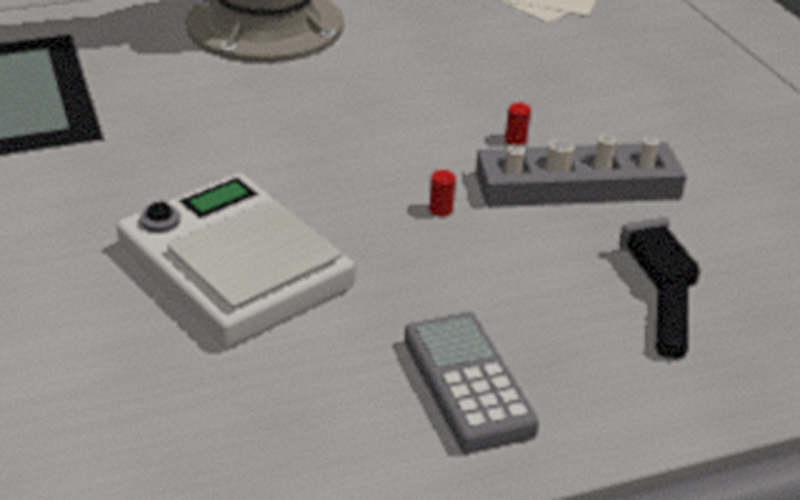

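The top picture shows the four whitish rolls in the tray. The thickest is third from the left, at full-frame pixel (214,234), and its neighbours at about (179,226), (196,229) and (232,237) are thinner. The red look-alikes at about (265,232) and (216,270) stay where they are. The zero key is at (372,237) and the pan centre at about (346,207).

```bash
cat > h.py <<'E'
from station import bot
import cv2,numpy as np
from scipy.spatial.transform import Rotation as Ro
def rot(o): 
    q=o["tool_rot"]; return Ro.from_quat([q[1],q[2],q[3],q[0]])
def cam(n,o=None):
    p=bot.camera_params(n)
    if n!="wrist": return p["K"],p["R"],p["t"]
    H=np.array(p["hand_eye"]); T=np.eye(4); T[:3,:3]=rot(o).as_matrix(); T[:3,3]=o["eef_pos"]
    W=np.linalg.inv(T@H); return p["K"],W[:3,:3],W[:3,3]
def plane(c,px,z):
    K,R,t=c; d=R.T@np.linalg.solve(K,[px[0],px[1],1]); C=-R.T@t
    return C+d*(z-C[2])/d[2]
def proj(c,X):
    K,R,t=c; v=K@(R@np.asarray(X)+t); return v[:2]/v[2]
def to_tool(o,target,zdir=None):
    "shift in tool axes; turn to make tool y down and tool z along zdir (either sense)"
    R=rot(o); out=R.inv().apply(np.asarray(target)-o["eef_pos"])
    print("lin mm",np.round(out*1000,1))
    if zdir is not None:
        for s in (1,-1):
            z=np.array([*zdir,0])*s/np.linalg.norm(zdir); y=np.array([0,0,-1.]); x=np.cross(y,z)
            G=Ro.from_matrix(np.c_[x,y,z]); print("dr deg",np.round((R.inv()*G).as_rotvec(degrees=True),1))
E
python3 - <<'E'
from h import *
t=cam("top"); s=cam("scene"); f=lambda x:np.round(x,4).tolist()
C=lambda x,y:(150+x/2.3,110+y/2.3); S=lambda x,y:(180+x/2.5,110+y/2.5)
print("rolls top", [f(plane(t,C(*p),z)) for p,z in (((66,267),.063),((105,275),.060),((148,285),.061),((189,293),.060))])
print("thick scene",f(plane(s,S(560,146),.061)))
print("key top",f(plane(t,C(511,291),.060)),"scene",f(plane(s,S(160,211),.060)))
print("pan top",[f(plane(t,C(*p),.055)) for p in ((386,204),(487,163),(515,248),(420,284))])
print("pan scene",[f(plane(s,S(*p),.055)) for p in ((265,200),(340,262),(240,303),(168,250))])
print("tray",[f(plane(t,C(*p),.035)) for p in ((53,236),(226,274),(215,327),(40,289))])
print("red",f(plane(t,C(265,280),.06)),f(plane(t,C(151,368),.06)))
o=bot.get_obs(); print(f(rot(o).as_matrix()))
E
```

```text
rolls top [[0.5342, 0.3305, 0.063], [0.5234, 0.28, 0.06], [0.5097, 0.2232, 0.061], [0.4988, 0.1694, 0.06]]
thick scene [0.517, 0.2248, 0.061]
key top [0.4977, -0.2557, 0.06] scene [0.5097, -0.254, 0.06]
pan top [[0.6154, -0.0914, 0.055], [0.6698, -0.2277, 0.055], [0.555, -0.2629, 0.055], [0.5082, -0.1355, 0.055]]
pan scene [[0.5156, -0.1378, 0.055], [0.6451, -0.0927, 0.055], [0.6786, -0.2081, 0.055], [0.5737, -0.2588, 0.055]]
tray [[0.5775, 0.357, 0.035], [0.5244, 0.1244, 0.035], [0.4537, 0.1387, 0.035], [0.5065, 0.3728, 0.035]]
red [0.515, 0.0695, 0.06] [0.4013, 0.2181, 0.06]
[[-0.9617, 0.0, 0.2742], [-0.2742, -0.0001, -0.9617], [-0.0, -1.0, 0.0001]]
```

```bash
python3 -m crank '[{"linear":[-0.02,0,-0.015],"dr":[0,0,0],"hand":-1},{"linear":[-0.05,0.01,-0.035],"dr":[0,0,0],"hand":-1},{"linear":[-0.083,0.01,-0.058],"dr":[0,0,0],"hand":-1},{"linear":[-0.116,0.02,-0.081],"dr":[0,0,0],"hand":-1},{"linear":[-0.149,0.02,-0.105],"dr":[0,0,0],"hand":-1},{"linear":[-0.182,0.03,-0.128],"dr":[0,0,0],"hand":-1},{"linear":[-0.215,0.03,-0.151],"dr":[0,0,0],"hand":-1},{"linear":[-0.248,0.04,-0.175],"dr":[0,0,0],"hand":-1},{"linear":[-0.281,0.04,-0.198],"dr":[0,0,0],"hand":-1},{"linear":[-0.314,0.04,-0.221],"dr":[0,0,0],"hand":-1}]'
python3 -m crank '[{"linear":[-0.03,0.01,-0.021],"dr":[0,0,0],"hand":-1},{"linear":[-0.06,0.02,-0.042],"dr":[0,0,0],"hand":-1},{"linear":[-0.085,0.02,-0.06],"dr":[0,0,0],"hand":-1},{"linear":[-0.1,0.02,-0.071],"dr":[0,0,0],"hand":-1},{"linear":[-0.1,0.02,-0.071],"dr":[0,0,0],"hand":-1},{"linear":[-0.1,0.02,-0.071],"dr":[0,0,0],"hand":-1}]'
python3 - <<'E'
from h import *
o=bot.get_obs(); im=bot.read_camera("wrist"); cv2.imwrite("pics/w1.png",im); c=cam("wrist",o)
print(o["eef_pos"],o["t"])
for n,z in (("zero_key_top",.06),("pan_top",.055)):
    for d in bot.place_of("wrist",n): print(n,d["score"],np.round(d["xy"]),np.round(plane(c,d["xy"],z),4))
print(proj(c,[.503,-.255,.06]))
E
```

```text
t: 1.83
eef_pos: [0.4271, -0.3487, 0.1911]
tool_rot: [0.098, -0.098, 0.7, -0.7]
contact_force: [0.2, -0.5, -0.0]
gripper_width: 0.002
t: 2.33
eef_pos: [0.5039, -0.2538, 0.1714]
tool_rot: [0.099, -0.099, 0.7, -0.7]
contact_force: [-1.0, -0.4, -0.2]
gripper_width: -0.001
[ 0.50391497 -0.25375151  0.17136222] 2.3333
zero_key_top 0.95 [312. 207.] [ 0.4959 -0.2558  0.06  ]
pan_top 0.55 [234.  52.] [ 0.5908 -0.1697  0.055 ]
[313.90005591 198.37114002]
```

View pics/w1.png

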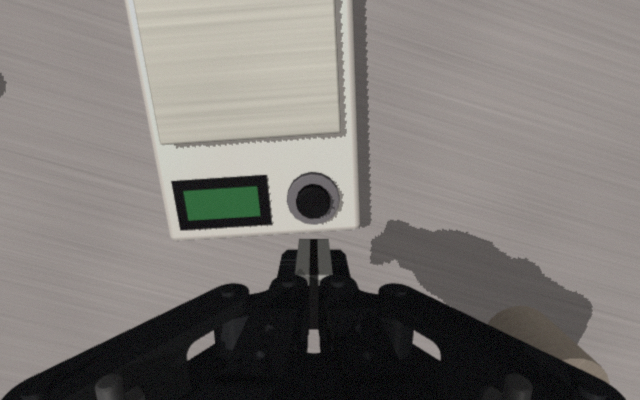

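The wrist picture shows the black key at about (313,202) inside its grey collar. It lies about 4 mm toward tool +x from the fingertips, at roughly world (0.500,-0.255).

```bash
python3 -m crank '[{"linear":[0.004,0.02,0],"dr":[0,0,0],"hand":-1},{"linear":[0.004,0.05,0],"dr":[0,0,0],"hand":-1},{"linear":[0.004,0.08,0],"dr":[0,0,0],"hand":-1},{"linear":[0.004,0.095,0],"dr":[0,0,0],"hand":-1},{"linear":[0.004,0.104,0],"dr":[0,0,0],"hand":-1},{"linear":[0.004,0.108,0],"dr":[0,0,0],"hand":-1},{"linear":[0.004,0.111,0],"dr":[0,0,0],"hand":-1},{"linear":[0.004,0.114,0],"dr":[0,0,0],"hand":-1},{"linear":[0.004,0.116,0],"dr":[0,0,0],"hand":-1},{"linear":[0.004,0.116,0],"dr":[0,0,0],"hand":-1}]'
python3 -m crank '[{"linear":[0,0.001,0],"dr":[0,0,0],"hand":-1},{"linear":[0,0.002,0],"dr":[0,0,0],"hand":-1},{"linear":[0,0.002,0],"dr":[0,0,0],"hand":-1}]'
```

```text
t: 3.32
eef_pos: [0.4997, -0.2567, 0.0561]
tool_rot: [-0.098, 0.097, -0.7, 0.701]
contact_force: [-1.9, -1.5, 4.2]
gripper_width: 0.004
t: 3.57
eef_pos: [0.4997, -0.2567, 0.0541]
tool_rot: [-0.098, 0.097, -0.7, 0.701]
contact_force: [-1.6, -2.7, 6.3]
gripper_width: 0.001
```

```bash
python3 -m crank '[{"linear":[0,0.001,0],"dr":[0,0,0],"hand":-1},{"linear":[0,0.001,0],"dr":[0,0,0],"hand":-1},{"linear":[0,0.001,0],"dr":[0,0,0],"hand":-1}]'
```

```text
t: 3.82
eef_pos: [0.4998, -0.2568, 0.0539]
tool_rot: [-0.098, 0.097, -0.7, 0.701]
contact_force: [-4.8, -0.1, 16.1]
gripper_width: -0.002
```

The key bottomed out: 16 N at z 0.0539, which is 6 mm down. Next I lift and swing toward the tray.

```bash
python3 -m crank '[{"linear":[0,-0.015,0],"dr":[0,0,0],"hand":-1},{"linear":[0,-0.045,0],"dr":[0,0,0],"hand":-1},{"linear":[0,-0.08,-0.003],"dr":[0,-6,0],"hand":-1},{"linear":[-0.008,-0.105,-0.025],"dr":[0,-12,0],"hand":0},{"linear":[-0.018,-0.118,-0.058],"dr":[0,-18,0],"hand":1},{"linear":[-0.029,-0.118,-0.093],"dr":[0,-24,0],"hand":1},{"linear":[-0.041,-0.118,-0.13],"dr":[0,-30,0],"hand":1},{"linear":[-0.053,-0.118,-0.168],"dr":[0,-36,0],"hand":1},{"linear":[-0.065,-0.118,-0.206],"dr":[0,-42,0],"hand":1},{"linear":[-0.077,-0.118,-0.244],"dr":[0,-48,0],"hand":1}]'
python3 - <<'E'
from h import *
o=bot.get_obs(); to_tool(o,[.513,.224,.17],[.975,-.223]); print(o["q"])
E
```

```text
t: 4.65
eef_pos: [0.5062, 0.0022, 0.1706]
tool_rot: [-0.376, 0.376, -0.599, 0.599]
contact_force: [0.2, -0.8, -0.4]
gripper_width: 0.975
lin mm [-202.7    0.7  -90.3]
dr deg [ -0.  -12.9  -0. ]
dr deg [ 1.000e-01  1.671e+02 -1.000e-01]
[ 0.2533563   0.3085685  -0.4506216   1.99085862  0.17244785  0.87771741
 -0.73905062]
```

```bash
python3 -m crank '[{"linear":[-0.03,0,-0.013],"dr":[0,-4,0],"hand":1},{"linear":[-0.065,0,-0.029],"dr":[0,-8,0],"hand":1},{"linear":[-0.1,0,-0.045],"dr":[0,-12,0],"hand":1},{"linear":[-0.135,0,-0.06],"dr":[0,-13,0],"hand":1},{"linear":[-0.17,0,-0.076],"dr":[0,-13,0],"hand":1},{"linear":[-0.192,0,-0.086],"dr":[0,-13,0],"hand":1},{"linear":[-0.203,0,-0.09],"dr":[0,-13,0],"hand":1},{"linear":[-0.203,0,-0.09],"dr":[0,-13,0],"hand":1},{"linear":[-0.203,0,-0.09],"dr":[0,-13,0],"hand":1}]'
python3 - <<'E'
from h import *
o=bot.get_obs(); im=bot.read_camera("wrist"); cv2.imwrite("pics/w2.png",im); c=cam("wrist",o)
print(o["eef_pos"],o["t"],rot(o).as_matrix().round(3).tolist())
for n in ("thick_roll","roll_a"):
    for d in bot.cut_out("wrist",n):
        print(n,round(d["score"],2),d["extent"],d["pixels"].sum())
for d in bot.place_of("wrist","thick_roll"): print(d,plane(c,d["xy"],.011))
print(proj(c,[.513,.224,.061]))
E
```

```text
t: 5.4
eef_pos: [0.5148, 0.221, 0.1699]
tool_rot: [-0.44, 0.44, -0.554, 0.554]
contact_force: [0.4, -1.0, 0.2]
gripper_width: 1.001
[0.51480637 0.22102029 0.16994574] 5.4 [[-0.226, -0.001, 0.974], [-0.974, -0.001, -0.226], [0.001, -1.0, -0.0]]
thick_roll 0.94 [334.8, 300.5, 368.4, 349.0] 1405
thick_roll 0.66 [287.6, 166.0, 325.1, 209.6] 1388
roll_a 0.67 [298.9, 226.4, 321.7, 263.3] 767
roll_a 0.65 [290.1, 107.9, 321.4, 132.5] 578
roll_a 0.62 [296.2, 18.2, 317.7, 56.7] 790
{'xy': [306.2, 177.6], 'score': 0.81} [0.51065176 0.22650647 0.011     ]
{'xy': [198.0, 200.0], 'score': 0.79} [0.40648452 0.22865913 0.011     ]
{'xy': [347.9, 310.3], 'score': 0.57} [0.52019237 0.08055183 0.011     ]
[308.49170256 193.08544936]
```

View pics/w2.png

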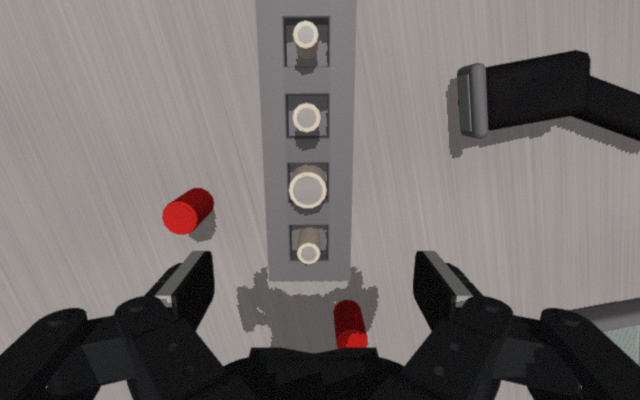

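The wrist picture shows four whitish rolls in the tray, with tops at (305,35), (307,117), (308,190) and (308,253). The one at (308,190) is about 37 px wide and the others about 22–28 px, so it is the 30 mm roll. The red ones at (182,217) and (348,325) are look-alikes outside the tray. I'll confirm with a crop.

```bash
python3 - <<'E'
from h import *
im=cv2.imread("pics/w2.png"); o=bot.get_obs(); c=cam("wrist",o)
cr=im[90:290,220:400]
g=cv2.medianBlur(cv2.cvtColor(im,cv2.COLOR_BGR2GRAY),3)[150:225,260:360]
h=cv2.HoughCircles(g,cv2.HOUGH_GRADIENT,1,20,param1=120,param2=12,minRadius=13,maxRadius=26); print(h)
big=cv2.resize(cr,None,fx=3,fy=3,interpolation=cv2.INTER_CUBIC)
if h is not None:
    u,v,r=h[0,0]; u+=260;v+=150; X=plane(c,(u,v),.061); print(u,v,r,X); to_tool(o,[X[0],X[1],.10])
    cv2.circle(big,(int((u-220)*3),int((v-90)*3)),int(r*3),(0,255,0),1)
cv2.imwrite("pics/w2c.png",big)
E
```

```text
[[[49.5 39.5 16.5]]]
309.5 189.5 16.5 [0.51495966 0.22488469 0.061     ]
lin mm [-5.4 70.1 -1.6]
```

View pics/w2c.png

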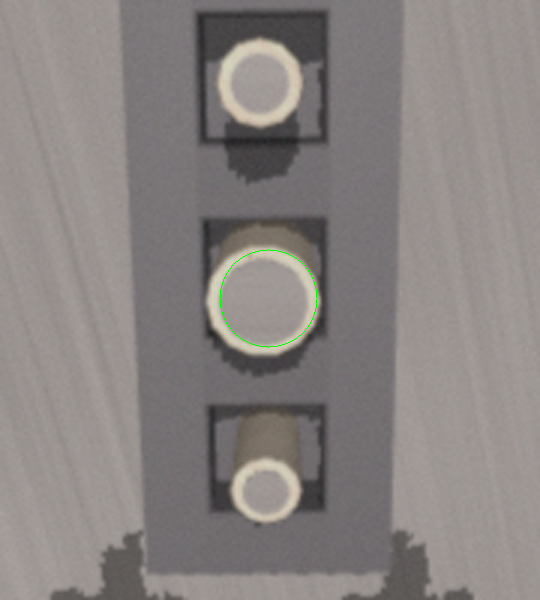

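The crop confirms that the middle roll is the thick one, 30 mm across (19 px radius at 0.264 m), with its centre at (307.7,190). I descend with x -5 mm and z -3 mm.

```bash
python3 -m crank '[{"linear":[-0.003,0.015,-0.002],"dr":[0,0,0],"hand":1},{"linear":[-0.005,0.04,-0.003],"dr":[0,0,0],"hand":1},{"linear":[-0.005,0.07,-0.003],"dr":[0,0,0],"hand":1},{"linear":[-0.005,0.1,-0.003],"dr":[0,0,0],"hand":1},{"linear":[-0.005,0.118,-0.003],"dr":[0,0,0],"hand":1},{"linear":[-0.005,0.128,-0.003],"dr":[0,0,0],"hand":0.5},{"linear":[-0.005,0.132,-0.003],"dr":[0,0,0],"hand":0.2},{"linear":[-0.005,0.134,-0.003],"dr":[0,0,0],"hand":0.1},{"linear":[-0.005,0.134,-0.003],"dr":[0,0,0],"hand":0.0},{"linear":[-0.005,0.134,-0.003],"dr":[0,0,0],"hand":0.0}]' 40
python3 - <<'E'
from h import *
o=bot.get_obs(); im=bot.read_camera("wrist"); cv2.imwrite("pics/w3.png",im); print(o["eef_pos"],o["gripper_width"],o["contact_force"])
E
```

```text
t: 6.43
eef_pos: [0.514, 0.2275, 0.0375]
tool_rot: [-0.44, 0.439, -0.554, 0.554]
contact_force: [-0.6, 0.8, -0.2]
gripper_width: 0.499
[0.51401288 0.22754887 0.03748733] 0.4993095863676976 [-0.5661828   0.78742597 -0.20943417]
```

View pics/w3.png

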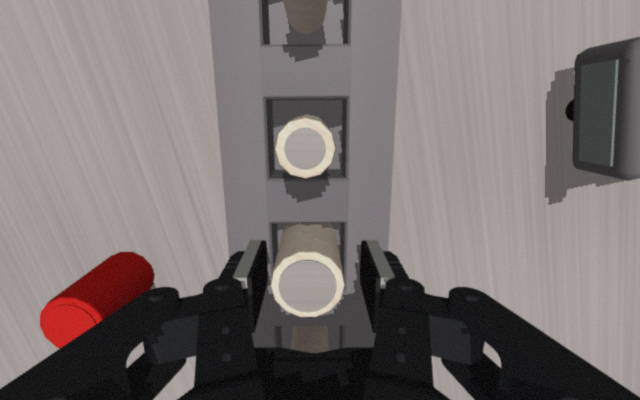

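```bash
python3 - <<'E'
from h import *
o=bot.get_obs(); c=cam("wrist",o); X=plane(c,(308,284),.061); print(X); to_tool(o,[X[0],X[1],.036])
E
```

```text
[0.51298276 0.22656879 0.061     ]
lin mm [ 1.3  1.6 -0.7]
```

The roll stands between the pads, centred at (308,284), while the pads' midpoint is near column 313. I nudge by 1–2 mm and close.

```bash
python3 -m crank '[{"linear":[0.001,0.001,-0.0015],"dr":[0,0,0],"hand":0},{"linear":[0.001,0.001,-0.0015],"dr":[0,0,0],"hand":-0.2},{"linear":[0.001,0.001,-0.0015],"dr":[0,0,0],"hand":-0.4},{"linear":[0.001,0.001,-0.0015],"dr":[0,0,0],"hand":-1},{"linear":[0.001,0.001,-0.0015],"dr":[0,0,0],"hand":-1},{"linear":[0.001,0.001,-0.0015],"dr":[0,0,0],"hand":-1}]' 40
```

```text
t: 6.98
eef_pos: [0.5114, 0.2267, 0.0359]
tool_rot: [-0.44, 0.44, -0.554, 0.554]
contact_force: [-2.6, -0.8, 5.9]
gripper_width: 0.338
```

```bash
python3 -m crank '[{"linear":[0,-0.004,0],"dr":[0,0,0],"hand":-1},{"linear":[0,-0.012,0],"dr":[0,0,0],"hand":-1},{"linear":[0,-0.024,0],"dr":[0,0,0],"hand":-1},{"linear":[0,-0.04,0],"dr":[0,0,0],"hand":-1},{"linear":[0,-0.06,0],"dr":[0,0,0],"hand":-1},{"linear":[0,-0.08,0],"dr":[0,0,0],"hand":-1},{"linear":[0,-0.1,0],"dr":[0,0,0],"hand":-1},{"linear":[0,-0.115,0],"dr":[0,0,0],"hand":-1},{"linear":[0,-0.12,0],"dr":[0,0,0],"hand":-1},{"linear":[0,-0.12,0],"dr":[0,0,0],"hand":-1}]'
python3 - <<'E'
from h import *
o=bot.get_obs(); im=bot.read_camera("wrist"); s=bot.read_camera("scene"); t=bot.read_camera("top")
T=cv2.resize(t[150:270,290:430],None,fx=3,fy=3)  # scale seen from above
S=cv2.resize(s[80:200,330:470],None,fx=3,fy=3)
cv2.imwrite("pics/w4.png",cv2.resize(np.hstack([cv2.resize(im,(576,360)),S]),(800,289))); cv2.imwrite("pics/t4.png",T)
c=cam("top")
for cm in ("top","scene"):
    c=cam(cm)
    for d in bot.place_of(cm,"pan_top"): print(cm,d["score"],d["xy"],plane(c,d["xy"],.055))
    for d in bot.place_of(cm,"zero_key_top"): print(cm,d["score"],d["xy"],plane(c,d["xy"],.06))
print(o)
to_tool(o,[.594,-.177,.16])
E
```

```text
t: 7.82
eef_pos: [0.5123, 0.2271, 0.1572]
tool_rot: [-0.441, 0.439, -0.553, 0.554]
contact_force: [0.1, 1.1, -3.5]
gripper_width: 0.337
top 0.89 [344.8, 210.1] [ 0.57951354 -0.17385632  0.055     ]
top 0.61 [370.0, 238.4] [ 0.49207358 -0.24890677  0.06      ]
scene 0.78 [282.7, 209.6] [ 0.59886457 -0.16957832  0.055     ]
scene 0.52 [434.7, 180.0] [0.59041093 0.28760288 0.055     ]
scene 0.64 [242.5, 193.3] [ 0.50351831 -0.25692402  0.06      ]
{'t': 7.8167, 'q': array([-0.0961794 ,  0.42701922, -0.54670341,  1.87742638,  0.27740332,
        0.9090842 , -1.00300025]), 'joint_vel': array([-0.00748602,  0.03579181,  0.01608642,  0.03238938,  0.01327762,
       -0.02106389, -0.0095808 ]), 'joint_torque': array([  0.24527505, -51.57788873,  -5.79389155, -25.18216968,
        -0.09161937,   0.24111279,   0.09212048]), 'eef_pos': array([0.51226294, 0.22714563, 0.15724975]), 'tool_rot': array([-0.44087848,  0.43861485, -0.55338383,  0.5540844 ]), 'contact_force': array([ 0.12217375,  1.11562101, -3.46019758]), 'torque': array([-0.00679806,  0.03119657, -0.00145585]), 'gripper_width': 0.3374505562233583}
lin mm [375.1  -3.  171.2]
```

View pics/w4.png

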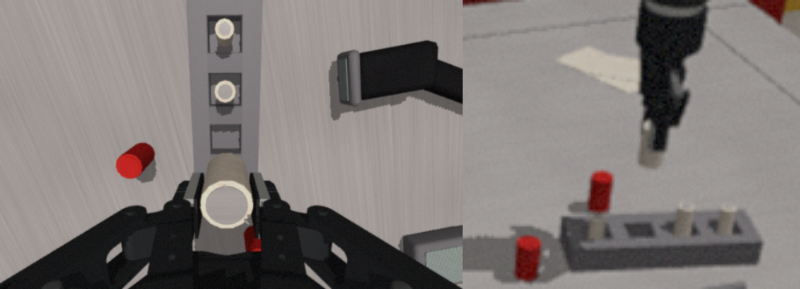

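The thick roll hangs in the gripper (composite at about (228,205)). Its pocket is empty and the other rolls are still in theirs. I work out the pan centre from the first wrist picture, using the pan's front corners at about (160,143) and (347,133).

```bash
python3 - <<'E'
from h import *
im=cv2.imread("pics/w1.png"); o1=dict(eef_pos=np.array([0.50391497,-0.25375151,0.17136222]),tool_rot=np.array([.0985,-.0985,.7002,-.6998])); c=cam("wrist",o1)
cv2.imwrite("pics/w1c.png",cv2.resize(im[0:240,120:380],None,fx=2.5,fy=2.5,interpolation=cv2.INTER_CUBIC))
L,R=[plane(c,p,.055) for p in ((161,144),(340,132))]
e=(L-R); print(L,R,np.linalg.norm(e)); e/=np.linalg.norm(e); xs=np.array([e[1],-e[0],0]); print("yaw",np.degrees(np.arctan2(xs[1],xs[0])),"pan",(L+R)/2+.063*xs)
l2=plane(c,(134,0),.055); d=l2-L; print("left edge yaw",np.degrees(np.arctan2(d[1],d[0])))
K,Rr,t=cam("top")
E
```

```text
[ 0.51012835 -0.13080331  0.055     ] [ 0.55697112 -0.26115008  0.055     ] 0.13850821018897372
yaw 19.766934179826073 pan [ 0.59283753 -0.17467042  0.055     ]
left edge yaw 19.881277792816494
```

View pics/w1c.png

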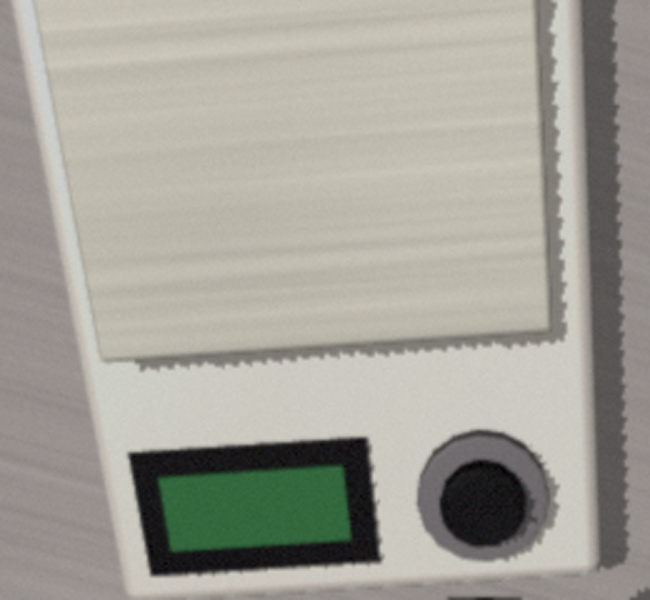

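Pan centre ≈ (0.593,-0.175), scale yaw 19.8°. I carry the roll over.

```bash
python3 -m crank '[{"linear":[0.008,0,0.004],"dr":[0,0,0],"hand":-1},{"linear":[0.025,0,0.011],"dr":[0,0,0],"hand":-1},{"linear":[0.05,0,0.023],"dr":[0,0,0],"hand":-1},{"linear":[0.08,0,0.036],"dr":[0,0,0],"hand":-1},{"linear":[0.11,0,0.05],"dr":[0,0,0],"hand":-1},{"linear":[0.14,0,0.064],"dr":[0,0,0],"hand":-1},{"linear":[0.17,0,0.077],"dr":[0,0,0],"hand":-1},{"linear":[0.2,0,0.091],"dr":[0,0,0],"hand":-1},{"linear":[0.23,0,0.105],"dr":[0,0,0],"hand":-1},{"linear":[0.26,0,0.118],"dr":[0,0,0],"hand":-1}]'
python3 -m crank '[{"linear":[0.03,0,0.014],"dr":[0,0,0],"hand":-1},{"linear":[0.058,0,0.027],"dr":[0,0,0],"hand":-1},{"linear":[0.08,0,0.037],"dr":[0,0,0],"hand":-1},{"linear":[0.096,0,0.044],"dr":[0,0,0],"hand":-1},{"linear":[0.107,0,0.049],"dr":[0,0,0],"hand":-1},{"linear":[0.112,0,0.051],"dr":[0,0,0],"hand":-1},{"linear":[0.113,0,0.052],"dr":[0,0,0],"hand":-1},{"linear":[0.113,0,0.052],"dr":[0,0,0],"hand":-1},{"linear":[0.113,0,0.052],"dr":[0,0,0],"hand":-1}]'
python3 - <<'E'
from h import *
o=bot.get_obs(); print(o["eef_pos"],o["q"].round(2),o["contact_force"],rot(o).as_matrix()[:,1])
im=bot.read_camera("scene"); w=bot.read_camera("wrist")
cv2.imwrite("pics/s5.png",np.hstack([cv2.resize(im[100:260,180:380],(400,320),interpolation=cv2.INTER_CUBIC),w[80:400,120:520]]))
to_tool(o,[.593,-.175,.0799],[.974,-.226])
E
```

```text
t: 9.0
eef_pos: [0.5674, -0.0559, 0.1551]
tool_rot: [-0.439, 0.44, -0.554, 0.554]
contact_force: [0.4, -0.3, -2.4]
gripper_width: 0.337
t: 9.75
eef_pos: [0.5926, -0.1733, 0.1553]
tool_rot: [0.441, -0.44, 0.554, -0.553]
contact_force: [0.0, -0.1, -2.9]
gripper_width: 0.335
[ 0.59259773 -0.17326454  0.15529925] [ 0.51  0.5  -0.43  1.75  0.25  0.95 -0.25] [ 0.01140209 -0.07049376 -2.89560277] [-1.00418367e-04  9.36167105e-04 -9.99999557e-01]
lin mm [ 1.7 75.4  0.8]
dr deg [ 0.   0.1 -0.1]
dr deg [-1.000e-01 -1.799e+02 -0.000e+00]
```

View pics/s5.png

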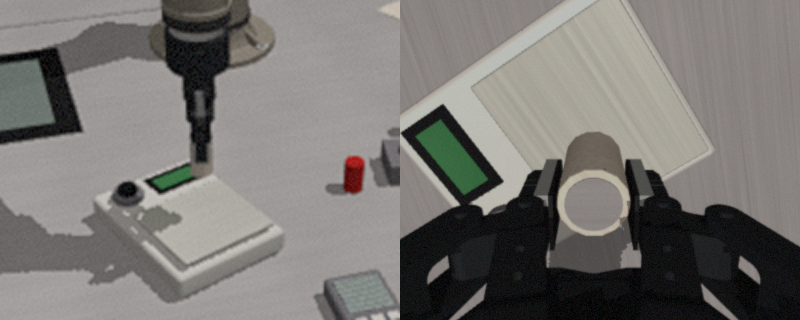

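The roll hangs upright over the scale and the pan's left front corner shows at crop (471,88). Cross-checking the pan position with this view, no new picture.

```bash
python3 - <<'E'
from h import *
o=bot.get_obs(); c=cam("wrist",o)
a=np.radians(19.8); x=np.array([np.cos(a),np.sin(a),0]); y=np.array([-x[1],x[0],0])
P=np.array([.593,-.175,.055])
for sx,sy in ((-1,1),(1,1),(1,-1),(-1,-1)):
    p=proj(c,P+.063*sx*x+.07*sy*y); print(sx,sy,p,"crop",p+[280,-80])
print(plane(c,(191,168),.055), P-.063*x+.07*y)
# roll in hand: top face at crop (594,203)
X=plane(c,(594-280,203+80),o["eef_pos"][2]+.0251); print("roll-TCP in tool",rot(o).inv().apply(X-o["eef_pos"]))
E
```

```text
-1 1 [189.70123192 168.93444324] crop [469.70123192  88.93444324]
1 1 [334.33079377  70.67336633] crop [614.33079377  -9.32663367]
1 -1 [429.12000662 231.7185998 ] crop [709.12000662 151.7185998 ]
-1 -1 [294.46658183 308.50144577] crop [574.46658183 228.50144577]
[ 0.51117339 -0.13002839  0.055     ] [ 0.51001286 -0.13047884  0.055     ]
roll-TCP in tool [-0.00011478 -0.0251001   0.00173322]
```

The predicted corners match the picture to about 5 px, so the pan estimate is good to 1–3 mm. I lower slowly.

```bash
python3 -m crank '[{"linear":[0.001,0.01,0.001],"dr":[0,0,0],"hand":-1},{"linear":[0.001,0.028,0.001],"dr":[0,0,0],"hand":-1},{"linear":[0.001,0.045,0.001],"dr":[0,0,0],"hand":-1},{"linear":[0.001,0.058,0.001],"dr":[0,0,0],"hand":-1},{"linear":[0.001,0.065,0.001],"dr":[0,0,0],"hand":-1},{"linear":[0.001,0.068,0.001],"dr":[0,0,0],"hand":-1},{"linear":[0.001,0.07,0.001],"dr":[0,0,0],"hand":-1},{"linear":[0.001,0.072,0.001],"dr":[0,0,0],"hand":-1},{"linear":[0.001,0.073,0.001],"dr":[0,0,0],"hand":-1},{"linear":[0.001,0.073,0.001],"dr":[0,0,0],"hand":-1}]'
python3 -m crank '[{"linear":[0,0.0005,0],"dr":[0,0,0],"hand":-1},{"linear":[0,0.001,0],"dr":[0,0,0],"hand":-1},{"linear":[0,0.001,0],"dr":[0,0,0],"hand":-1}]'
```

```text
t: 10.68
eef_pos: [0.5937, -0.1764, 0.0827]
tool_rot: [-0.44, 0.44, -0.553, 0.554]
contact_force: [-0.3, 0.7, -2.9]
gripper_width: 0.336
t: 10.93
eef_pos: [0.5934, -0.1764, 0.0815]
tool_rot: [-0.44, 0.44, -0.554, 0.554]
contact_force: [-0.1, -0.3, -2.9]
gripper_width: 0.335
```

```bash
python3 -m crank '[{"linear":[0,0.0005,0],"dr":[0,0,0],"hand":-1},{"linear":[0,0.001,0],"dr":[0,0,0],"hand":-1},{"linear":[0,0.001,0],"dr":[0,0,0],"hand":-1},{"linear":[0,0.001,0],"dr":[0,0,0],"hand":-1}]'
python3 -m crank '[{"linear":[0,0.0005,0],"dr":[0,0,0],"hand":-1},{"linear":[0,0.0005,0],"dr":[0,0,0],"hand":-1},{"linear":[0,0.0005,0],"dr":[0,0,0],"hand":-1}]'
```

```text
t: 11.27
eef_pos: [0.5933, -0.1763, 0.0803]
tool_rot: [0.44, -0.44, 0.554, -0.554]
contact_force: [-0.0, 0.0, -2.9]
gripper_width: 0.336
t: 11.52
eef_pos: [0.5934, -0.1763, 0.08]
tool_rot: [-0.44, 0.44, -0.554, 0.554]
contact_force: [-0.9, -0.7, -0.8]
gripper_width: 0.337
```

Contact has begun. I go another 0.5 mm down, then open the fingers in steps.

```bash
python3 -m crank '[{"linear":[0,0.0005,0],"dr":[0,0,0],"hand":-1},{"linear":[0,0.0005,0],"dr":[0,0,0],"hand":-1},{"linear":[0,0.0005,0],"dr":[0,0,0],"hand":-0.3},{"linear":[0,0.0005,0],"dr":[0,0,0],"hand":-0.22},{"linear":[0,0.0005,0],"dr":[0,0,0],"hand":-0.15},{"linear":[0,0.0005,0],"dr":[0,0,0],"hand":0},{"linear":[0,0.0005,0],"dr":[0,0,0],"hand":0.2},{"linear":[0,0.0005,0],"dr":[0,0,0],"hand":0.4},{"linear":[0,0.0005,0],"dr":[0,0,0],"hand":0.6},{"linear":[0,0.0005,0],"dr":[0,0,0],"hand":0.6}]'
python3 -m crank '[{"linear":[0,-0.005,0],"dr":[0,0,0],"hand":0.7},{"linear":[0,-0.02,0],"dr":[0,0,0],"hand":0.7},{"linear":[0,-0.04,0],"dr":[0,0,0],"hand":0.7},{"linear":[0,-0.07,0],"dr":[0,0,0],"hand":0.7},{"linear":[0,-0.1,0],"dr":[0,0,0],"hand":0.7},{"linear":[0,-0.12,0],"dr":[0,0,0],"hand":0.7},{"linear":[0,-0.12,0],"dr":[0,0,0],"hand":0.7},{"linear":[0,-0.12,0],"dr":[0,0,0],"hand":0.7}]'
python3 - <<'E'
from h import *
o=bot.get_obs(); w=bot.read_camera("wrist"); im=bot.read_camera("scene")
cv2.imwrite("pics/f6.png",np.hstack([cv2.resize(im[90:310,180:480],(436,320),interpolation=cv2.INTER_CUBIC),cv2.resize(w,(362,226),interpolation=cv2.INTER_AREA) if 0 else cv2.resize(w[40:360,140:500],(360,320))]))
c=cam("wrist",o); print(o["eef_pos"],o["contact_force"])
for d in bot.cut_out("wrist","thick_roll"): print(round(d["score"],2),d["extent"])
print("pan top ctr at z=.105 proj",proj(c,[.594,-.1745,.105]),"crop",proj(c,[.594,-.1745,.105])+[296,-40])
E
```

```text
t: 12.35
eef_pos: [0.5933, -0.1763, 0.0793]
tool_rot: [-0.44, 0.44, -0.554, 0.554]
contact_force: [-0.9, 0.9, 0.4]
gripper_width: 0.8
t: 13.02
eef_pos: [0.5942, -0.1765, 0.2011]
tool_rot: [-0.44, 0.439, -0.553, 0.555]
contact_force: [0.2, 0.3, 0.1]
gripper_width: 0.847
[ 0.59415648 -0.17647562  0.20107808] [0.15365322 0.30001938 0.07448441]
0.92 [291.5, 170.4, 333.3, 218.0]
pan top ctr at z=.105 proj [310.23785276 198.25406316] crop [606.23785276 158.25406316]
```

View pics/f6.png

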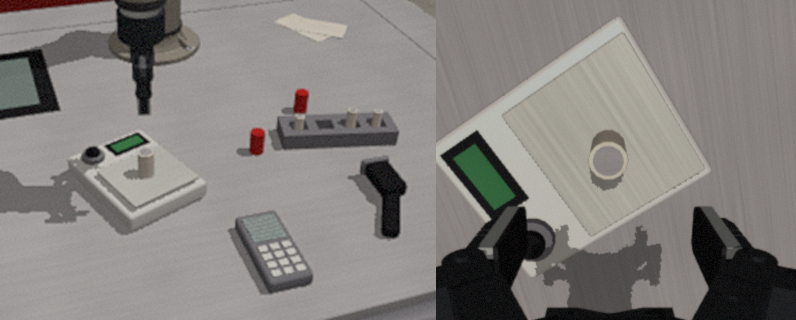

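The roll stands upright on the middle of the pan: its top is at crop (608,160), and a roll exactly centred would show at (606,158). The key is up, and the other rolls, the red look-alikes and the bystanders are where they were. Handing in.

```bash
python3 -c "
from station import bot
print(bot.hand_in())"
```

```text
the job is handed in; nothing more can be done
None
```

The job is done and handed in at about 13 s on the robot's clock, with the limit at 51 s.

- **Zero key:** I pressed it with the shut fingers until it bottomed out, at 16 N with the fingertips 6 mm below the key's raised height. I then lifted clear so it could come up. It looks up in the last pictures, but I had no reading of its travel.
- **Thick roll:** I gripped the thickest roll at 40 N across the tray and lifted it out. The load on the wrist was about 3 N.
- **Placing:** I lowered the roll onto the pan in steps of 0.5 to 1 mm until it touched, then opened the fingers and rose clear.

**Last checks:**
- The roll stands upright within about 2 px of where a centred one should appear, roughly 1 mm at that range.
- The gripper reads almost no force. The other three rolls are in their pockets, and the red look-alikes, scanner and terminal show no movement.
- The till paper was outside the last views, so I did not check it again after moving. The arm passed well above its height.
- **Disagreement:** the top and scene cameras differed by up to about 2 cm on the pan centre. I used the wrist camera's corner measurements instead, and two views agreed to about 1 mm at the corner I compared.

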